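# Shut the tea box: nudge in the stray packets and flip the lid over

## Task

The wooden tea box was left open, and a green and a red tea packet hang over its rim and keep the lid from closing. Without picking anything up, push both packets in over the rim with the fingertips until they lie flat on the rows of packets, side by side; then push the lid over from behind and shut it completely. Leave the box where it stands and do not disturb the espresso cup, the biscuit bar or the sugar jar.

Things in the scene. Friction and masses are not known exactly. Their poses are not given: they have to be found in the camera images.
- tea_box: Loose dark wooden tea box, 0.75 kg, 120 mm deep (x), 180 mm wide (y), rim 62 mm above the worktop, walls 6 mm. Its x axis points from front to hinged back, y to its left end, z up. Origin on its underside, midway across y; the front wall spans x -57 to -51 mm, the back wall +57 to +63 mm, the end walls y 84 to 90 mm either side.
- bed (a point): Middle of the bed of tea packets in the box: the even tops of two rows, either side of a divider along x (4 mm thick, 2 mm proud of the bed). 52 mm above the box's underside, 10 mm below the rim, 11 mm below the shut lid; 108 by 168 mm inside the walls. A loose packet may lie flat anywhere on it, but two on top of one another are too high.
- tea_box_lid (a joint): Lid angle, rad: 0 shut, 1.57 upright, 1.83 leaning fully back. Flat board, 0.12 kg, 120 mm from hinge to front edge, 180 mm wide, 8 mm thick. The hinge runs along the box's y axis at its x +64 mm, z 63 mm, on the lid's inner face. Light friction holds it when nearly upright; tipped forward below about 1 rad it sinks shut by itself if nothing is in the way.
- lid_edge (a point): Middle of the lid's front edge, on its outer face (the top face when shut, the back face when open), 121 mm from the hinge. A brass knob stands out 16 mm beyond the edge here.
- front_packet: Green stiff paper tea packet, 14 g, 62 (its x) by 72 (its y) by 6 mm; origin: middle of its underside. It starts across the box's front wall (box -x), right of the middle, sticking out 11 to 19 mm in front of the box and sloping about 0.2 rad down to the bed. Pushed at its outer edge towards box +x it slides over the rim and drops flat once past the wall.
- end_packet: Red stiff paper tea packet, 14 g, 62 (its x) by 72 (its y) by 6 mm; origin: middle of its underside. It starts across the box's left end wall (box +y), a little in front of the middle, sticking out 15 to 23 mm beyond that end and sloping about 0.2 rad down to the bed. Pushed at its outer edge towards box -y it slides over the rim and drops flat once past the wall.
- espresso_cup: Bystander: green espresso cup, 63 mm across, 88 mm with its handle, 49 mm tall, about 0.2 m to the left of the middle of the box; origin at the middle of its foot.
- biscuit_bar: Bystander: wrapped biscuit bar lying flat, 52 by 150 by 16 mm, about 0.17 m to the right of the middle of the box; origin at the middle of its underside.
- sugar_jar: Bystander: sugar jar with a grey cap, 59 mm across, 95 mm tall, behind and to the right of the box; origin at the middle of its foot.

How it is judged:
By the outcome, as a careful person would: the job done as asked, in the order asked, and still so for the second after the job is handed in, with the robot touching nothing.
It also fails if it takes over 58 s, if anything falls off the work surface, if the arm or the gripper's body presses on something with over 40 N, if the wrist force passes 120 N, or if a joint passes its speed limit or range.

## Robot

A 6-joint arm with a two-finger parallel gripper is mounted at the origin on a cart in front of the work surface, level with it; the furniture and walls round the work are solid. World frame = base frame: x ahead of the robot, y to its left, z up, the work surface at z = 0. Lengths are in mm, angles in rad, forces in N, time in s.
With the tool pointing down it reaches from about 275 to 750 mm from the base axis. Payload 10.2 kg.
Tool frame: the origin (TCP) lies at the very end of the fingers, on their centre line; the grasp point (between the pads) lies 19 mm behind it; x points along the fingers, y is the direction in which the jaws open and shut, and the axes are right-handed (so a half turn about x gives the same grasp; the last joint's range is limited). The gripper opens to 85 mm and grips with 20 to 120 N. Pads are 22 mm wide; open, the fingers measure 114 mm over their backs; the gripper's body (76 mm by 85 mm) begins 54 mm behind the grasp point. The pads swing forward as they close: fully open they stand 13 mm farther back than shut.
Start: joints at [1.071, 0.313, 1.498, -0, 1.331, -0.223], TCP at [143.484, 505.018, 202.294] pointing down, gripper open.
Joint ranges: [-2.94, 2.94], [-0.97, 2.17], [0.19, 2.56], [-1.23, 4.37], [0.02, 3.11], [-2.88, 2.88]. Speed limits (rad/s): [2.39, 2.39, 3.01, 3.14, 3.14, 3.14].

## Interface

Orientations are given as a unit quaternion [w, x, y, z].
In Python, from rig import ctrl, viewer, order gives the robot as it stands. The module is installed in compiled form; this text tells all that it offers.
- The arm moves only by the tool carry_out, never from a script. Its argument "deltas" is a list of rows, each a list of 7 numbers: the gripper command: -1 is fully open, 1 is shut, values between are in proportion, then the shift along the tool's x, y, z in mm, then the turn, a rotation vector about the tool's x, y, z in degrees. A call has exactly 5 rows; each row is the pose to reach, as a shift and turn from the pose commanded when the call began, along the tool's axes at that moment; what a row does not reach only later rows make up. A row lasts 1/8 s, in which the tool goes at most 62.5 mm and 10.7 degrees, less where a joint would pass 70% of its speed; a pose out of reach is approached as far as the arm can. A call with a gripper value outside its range is refused whole. The fingers move at their own pace and stop on an object; "newtons" is the grip in N (left out, the last holds). Time passes only in rows, so rows that repeat a pose let the fingers close, or fill a call up. It gives the time, the measured TCP pose, the force and the opening at its end, in the units of the state.
- ctrl.sense(): the state, without advancing time (a new reading comes with each control period).
- viewer.capture(name): name is "side" or "top" or "wrist"; returns the picture (384x512x3 uint8, red, green, blue); there is no depth.
- viewer.calibration(name): a dict with "fx", "fy", "cx", "cy" (pixels), "xyz" and "attitude" of the camera in the world; the wrist camera has in their place "T_tool_cam" (4x4, takes a point from camera to tool coordinates, whose origin is the TCP and whose axes are the tool frame's). Camera axes: x right, y down, z forward; pixel columns grow to the right and rows downward; lengths in mm; the calibration is good to about 2 mm. A picture is of the moment at which its call begins: read the wrist's pose just before it. calibration takes no time and is no camera call.
- order.finish_job(): hands the job in, once; it reports no verdict.
The state is a dict: "time_s": time; "joints": joint angles; "dq": joint speeds; "tau": joint torques, N m; "eef_pos": TCP position; "ee_rot": TCP orientation; "force": force on the tool from outside, world axes, zero at the start; "wrist_torque": the same for the moment, N m; "grip_width": opening from 0.0 (shut) to 1.0 (fully open).
Only numpy, scipy, OpenCV 4.12 (cv2) and the standard library are available. Lean on these libraries where they do the work, as an engineer would, in place of code of your own. Each camera call takes 0.05 s, during which the arm holds its last target. There are 200 camera calls.

## Working session

There is one attempt and no reset: what is moved stays moved. The work goes in short steps, Python scripts to look and compute and a tool call to move; the robot and the scene stay as the last step left them, time stands still between calls to the robot, and variables do not carry over. Pictures are saved under pics/ and viewed, about 8 in all and at most 12, crops included, and the job is handed in when it is done.

Besides the shell and the picture viewer there is one more tool, called after "Call:" by a JSON object that holds its "api" and its "payload", one argument or row to a line. carry_out: Moves the arm, as the interface text tells. Its arguments: {"type":"object","properties":{"deltas":{"type":"array"},"newtons":{"type":"number"}},"required":["deltas"]}

```bash
mkdir -p pics; python3 - <<'E'
from rig import ctrl, viewer
import cv2
for n in("top","side"):
    cv2.imwrite(f"pics/{n}0.png",viewer.capture(n)[:,:,::-1]); print(n,viewer.calibration(n))
print(viewer.calibration("wrist")); print(ctrl.sense())
E
```

```text
top {'fx': 347.2667425721698, 'fy': 347.2667425721698, 'cx': 260.8305636743447, 'cy': 186.2781531824137, 'xyz': array([ 453.78261647,  144.2322705 , 1016.91740003]), 'attitude': array([-0.02655436,  0.70974675, -0.70337018,  0.02871959])}
side {'fx': 359.9322675612575, 'fy': 359.9322675612575, 'cx': 256.58200890090774, 'cy': 190.26008788399847, 'xyz': array([542.49202514, 772.11811025, 636.89923047]), 'attitude': array([ 0.00937263,  0.00189374,  0.91429878, -0.40492754])}
{'fx': 340.6765673514813, 'fy': 340.6765673514813, 'cx': 251.77741042461489, 'cy': 194.6058076039952, 'T_tool_cam': array([[ 9.58476754e-04, -3.24869893e-01,  9.45758232e-01,
        -1.72065233e+02],
       [ 9.99998710e-01, -9.07299958e-04, -1.32510605e-03,
        -4.88232817e-02],
       [ 1.28857347e-03,  9.45758283e-01,  3.24868604e-01,
        -8.46146243e+01],
       [ 0.00000000e+00,  0.00000000e+00,  0.00000000e+00,
         1.00000000e+00]])}
{'time_s': 0.1, 'joints': array([ 1.07059662e+00,  3.13401967e-01,  1.49832996e+00,  1.20532957e-05,
        1.33101855e+00, -2.23408745e-01]), 'dq': array([ 8.51370863e-04, -2.28029008e-03,  1.43696457e-05,  3.62453704e-04,
        1.30727747e-03,  1.47470151e-04]), 'tau': array([ 4.38685543e-03, -4.12894249e+01, -2.60145611e+01,  3.14731528e-05,
        2.97535036e-03,  4.77364281e-06]), 'eef_pos': array([143.35453418, 504.78448898, 201.7999999 ]), 'ee_rot': array([ 0.70019684,  0.09716789,  0.70049437, -0.09793067]), 'force': array([-0.15477345, -0.29513746,  0.00662105]), 'wrist_torque': array([0.02187071, 0.01361521, 0.0315565 ]), 'grip_width': 0.9964721425934647}
```

View pics/top0.png

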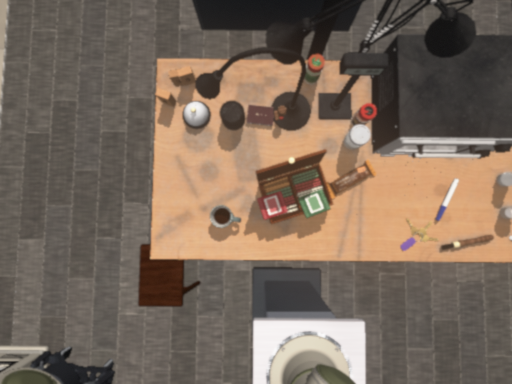

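View pics/side0.png

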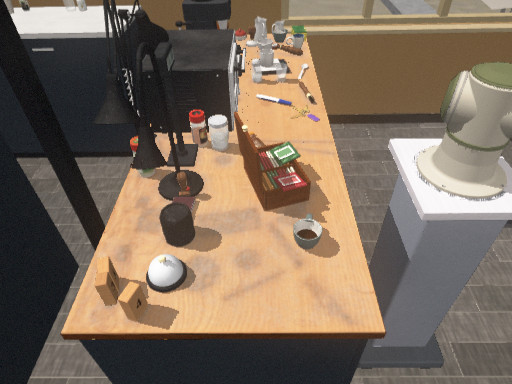

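Top view: the box is centred near (294,190), turned about 15°. The lid stands open behind it with its knob at (292,160), the red packet is near (273,205), the green near (315,204), the cup at (222,216) and the bar at (352,178). I'll measure these next.

```bash
cat > h.py <<'E'
import numpy as np, cv2
from scipy.spatial.transform import Rotation as R
from rig import ctrl, viewer
def rot(q): return R.from_quat([q[1],q[2],q[3],q[0]])
def ray(cam,uv,s=None):
    c=viewer.calibration(cam); d=np.array([(uv[0]-c['cx'])/c['fx'],(uv[1]-c['cy'])/c['fy'],1.])
    if cam=='wrist':
        T=c['T_tool_cam']; r=rot(s['ee_rot']); return s['eef_pos']+r.apply(T[:3,3]), r.apply(T[:3,:3]@d)
    return np.array(c['xyz']), rot(c['attitude']).apply(d)
def onz(cam,uv,z,s=None):
    o,d=ray(cam,uv,s); return (o+d*(z-o[2])/d[2]).round(1)
def masks(im):
    h=cv2.cvtColor(im,cv2.COLOR_RGB2HSV)
    return {'red':cv2.inRange(h,(170,120,90),(180,255,255))|cv2.inRange(h,(0,190,120),(4,255,255)),'green':cv2.inRange(h,(45,90,60),(85,255,255))}
def crop(im,x0,y0,x1,y1,k,name):
    cv2.imwrite(name,cv2.resize(im[y0:y1,x0:x1,::-1],None,fx=k,fy=k,interpolation=cv2.INTER_CUBIC))
E
python3 - <<'E'
from h import *
im=cv2.imread('pics/top0.png')[:,:,::-1]; im2=cv2.imread('pics/side0.png')[:,:,::-1]
a=cv2.resize(im[140:230,205:385],None,fx=4.4,fy=4.4,interpolation=2); 
b=cv2.resize(im2[100:250,200:340],None,fx=4,fy=4,interpolation=2)
cv2.imwrite('pics/a.png',a[:,:,::-1]); cv2.imwrite('pics/b.png',b[:,:,::-1])
for n,m in masks(im).items():
    m=m.copy(); m[:140]=0;m[230:]=0
    for c in cv2.findContours(m,0,2)[0]:
        if cv2.contourArea(c)>15: r=cv2.minAreaRect(c); print(n,r,onz('top',r[0],65))
E
```

```text
(no output)
```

View pics/a.png

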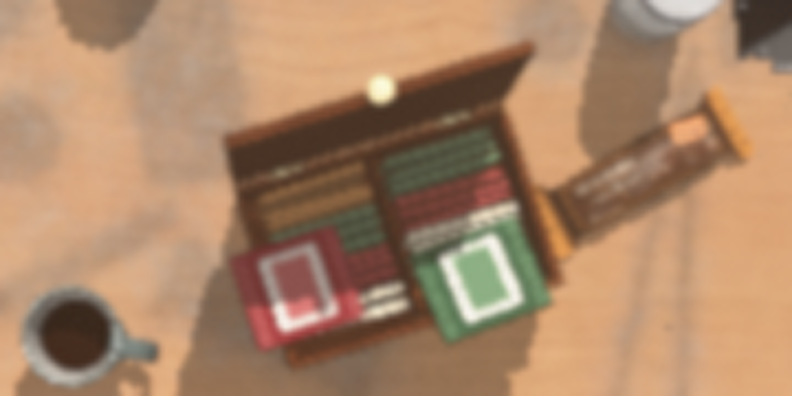

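View pics/b.png

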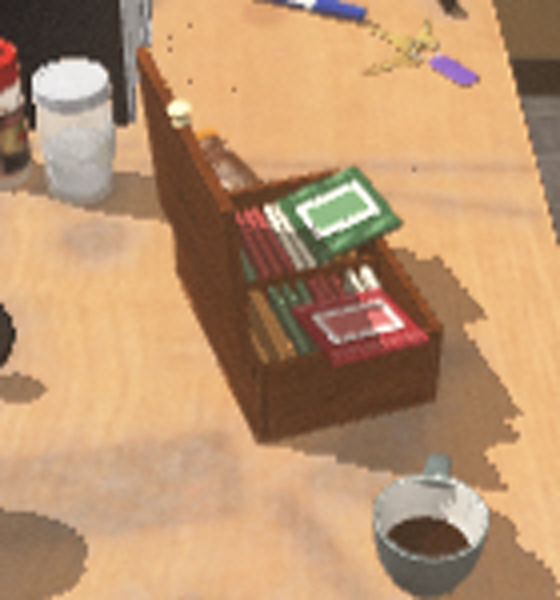

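```bash
python3 - <<'E'
from h import *
P={'FLrim':(290,360,62),'FRrim':(558,282,62),'BRrim':(500,105,62),'BLrim':(243,185,62),
'r1':(232,258,70),'r2':(262,348,70),'r3':(360,318,62),'r4':(335,228,62),
'g1':(412,245,60),'g2':(452,340,70),'g3':(548,300,70),'g4':(512,222,60),
'knob':(380,90,190),'lidL':(227,135,180),'lidR':(533,45,180),'cup':(70,335,49),'cuphandle':(155,350,40),'barL':(540,200,16),'barL2':(570,255,16),'barR':(715,92,16),'jar':(665,10,95)}
for k,(u,v,z) in P.items(): print(k,onz('top',(205+u/4.4,140+v/4.4),z))
S={'FL':(440,330,62),'BL':(262,372,62),'FLb':(437,400,0),'BLb':(262,440,0),'knob':(180,113,190),'lidL':(235,205,180),'lidR':(142,50,180),'r':(430,342,70),'rb':(335,362,70),'jar':(68,75,95),'cup':(430,508,49),'g':(403,220,70),'g2':(353,170,70)}
for k,(u,v,z) in S.items(): print('S',k,onz('side',(200+u/4,100+v/4),z))
E
```

```text
FLrim [431.3 113.2  62. ]
FRrim [481.3 -53.9  62. ]
BRrim [592.4 -18.1  62. ]
BLrim [540.3 143.4  62. ]
r1 [494.1 149.8  70. ]
r2 [438.7 130.8  70. ]
r3 [457.7  69.7  62. ]
r4 [513.8  85.6  62. ]
g1 [503.7  37.1  60. ]
g2 [444.7  13.5  70. ]
g3 [469.9 -46.   70. ]
g4 [518.7 -25.7  60. ]
knob [581.5  69.2 190. ]
lidL [557.2 152.6 180. ]
lidR [609.  -16.5 180. ]
cup [445.5 251.7  49. ]
cuphandle [436.4 198.4  40. ]
barL [536.4 -52.   16. ]
barL2 [500.4 -71.5  16. ]
barR [ 609.1 -168.3   16. ]
jar [ 647.2 -113.8   95. ]
S FL [426.4 112.7  62. ]
S BL [534.8 148.5  62. ]
S FLb [422.9 109.3   0. ]
S BLb [534.8 143.5   0. ]
S knob [580.2  68.4 190. ]
S lidL [549.  144.1 180. ]
S lidR [606.7 -19.8 180. ]
S r [435.1 132.5  70. ]
S rb [492.1 149.2  70. ]
S jar [ 670.4 -133.5   95. ]
S cup [444.8 245.1  49. ]
S g [440.6  11.9  70. ]
S g2 [469.7 -45.8  70. ]
```

```bash
cat >> h.py <<'E'
O=np.array([508.4,45.2,0]); yaw=np.radians(16.8)
ex=np.array([np.cos(yaw),np.sin(yaw),0]); ey=np.array([-ex[1],ex[0],0])
def b2w(x,y,z): return O+ex*x+ey*y+np.array([0,0,z])
def w2b(p): d=np.asarray(p)-O; return np.array([d@ex,d@ey,d[2]]).round(1)
def goal(x,y,z,s=None):
    s=s or ctrl.sense(); r=rot(s['ee_rot'])
    c=[np.stack([[0,0,-1],sg*ey,np.cross([0,0,-1],sg*ey)],1) for sg in(1,-1)]
    rv=[(r.inv()*R.from_matrix(m)).as_rotvec(degrees=True) for m in c]
    print('at',w2b(s['eef_pos']),'shift',r.inv().apply(b2w(x,y,z)-s['eef_pos']).round(1),'turns',[v.round(1) for v in rv],'F',s['force'].round(1),'t',round(s['time_s'],2))
E
python3 - <<'E'
from h import *
s=ctrl.sense(); print(rot(s['ee_rot']).as_matrix().round(2)); goal(-13,140,180)
E
```

```text
[[-0.    0.27  0.96]
 [-0.    0.96 -0.27]
 [-1.   -0.   -0.  ]]
at [-216.6  545.5  201.8] shift [  22.  -231.5  390.3] turns [array([-32.7,  -0. ,   0.1]), array([1.473e+02, 1.000e-01, 0.000e+00])] F [-0.2 -0.3  0. ] t 0.1
```

Call:
{"api": "carry_out", "payload": {
  "deltas": [
    [1, 2, -25, 45, -7, 0, 0],
    [1, 5, -55, 95, -14, 0, 0],
    [1, 8, -85, 145, -21, 0, 0],
    [1, 12, -115, 195, -28, 0, 0],
    [1, 15, -145, 245, -32.7, 0, 0]
  ],
  "newtons": 40
}}

```text
time_s: 0.72
eef_pos: [340.4, 297.0, 187.1]
ee_rot: [0.699, -0.105, 0.699, 0.105]
force: [0.1, 0.7, -0.1]
grip_width: -0.004
```

```bash
python3 -c "
from h import *
goal(-13,140,180)"
```

```text
at [-88.  289.6 187.1] shift [   7.  -149.9   74.4] turns [array([ 0.2, -0. , -0. ]), array([-179.8,    0. ,   -0. ])] F [ 0.1  0.7 -0.1] t 0.72
```

Call:
{"api": "carry_out", "payload": {
  "deltas": [
    [1, 2, -50, 25, 0, 0, 0],
    [1, 5, -100, 50, 0, 0, 0],
    [1, 7, -150, 74, 0, 0, 0],
    [1, 7, -150, 74, 0, 0, 0],
    [1, 7, -150, 74, 0, 0, 0]
  ]
}}

```text
time_s: 1.35
eef_pos: [453.4, 176.7, 180.0]
ee_rot: [0.699, -0.103, 0.7, 0.104]
force: [0.3, 0.5, 0.6]
grip_width: -0.003
```

```bash
python3 - <<'E'
from h import *
s=ctrl.sense(); im=viewer.capture('wrist'); cv2.imwrite('pics/w1.png',im[:,:,::-1]); np.save('s1.npy',s,allow_pickle=True)
goal(-13,130,64,s)
E
```

```text
at [-14.7 141.8 180. ] shift [116.  -11.8   1.8] turns [array([ 0., -0., -0.]), array([-1.8e+02,  0.0e+00, -1.0e-01])] F [0.3 0.5 0.6] t 1.35
```

View pics/w1.png

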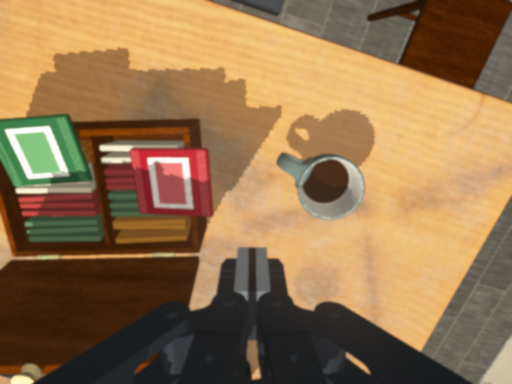

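```bash
python3 - <<'E'
from h import *
s=np.load('s1.npy',allow_pickle=True).item()
for n,u,v,z in [('FL',199,119,62),('BL',207,252,62),('FRin?',78,122,62),('r_of',208,149,68),('r_ob',212,216,68),('r_if',132,149,62),('r_ib',138,214,62),('g_ol',72,114,70),('g_or',0,120,70),('g_il',90,180,60),('div f',91,140,54),('div b',106,246,54),('cup',328,186,49),('handle',279,160,45)]:
    print(n,w2b(onz('wrist',(u,v),z,s)))
E
```

```text
FL [-66.7  97.7  62. ]
BL [58.1 99.  62. ]
FRin? [-64.4  -3.9  62. ]
r_of [-42.6 105.   68. ]
r_ob [ 18.5 106.1  68. ]
r_if [-41.3  38.8  62. ]
r_ib [18.9 37.4 62. ]
g_ol [-71.7  -3.6  70. ]
g_or [-66.9 -63.2  70. ]
g_il [-13.   -2.6  60. ]
div f [-47.8   0.9  54. ]
div b [55.8 -0.3 54. ]
cup [ -3.8 213.   49. ]
handle [-27.7 167.   45. ]
```

Call:
{"api": "carry_out", "payload": {
  "deltas": [
    [1, 50, -8, 2, 0, 0, 0],
    [1, 100, -8, 2, 0, 0, 0],
    [1, 116, -8, 2, 0, 0, 0],
    [1, 116, -18, 2, 0, 0, 0],
    [1, 116, -24, 2, 0, 0, 0]
  ]
}}

```text
time_s: 2.02
eef_pos: [463.3, 154.0, 65.4]
ee_rot: [0.7, -0.104, 0.699, 0.104]
force: [0.2, 0.6, -0.3]
grip_width: 0.003
```

Call:
{"api": "carry_out", "payload": {
  "deltas": [
    [1, 0, -5, 0, 0, 0, 0],
    [1, 0, -10, 0, 0, 0, 0],
    [1, 0, -15, 0, 0, 0, 0],
    [1, 0, -20, 0, 0, 0, 0],
    [1, 0, -22, 0, 0, 0, 0]
  ]
}}

```text
time_s: 2.65
eef_pos: [469.2, 132.7, 64.3]
ee_rot: [0.7, -0.103, 0.699, 0.103]
force: [0.4, -0.1, -0.1]
grip_width: 0.0
```

```bash
python3 - <<'E'
from h import *
s=ctrl.sense(); im=viewer.capture('wrist'); im2=viewer.capture('side')
cv2.imwrite('pics/w2.png',np.hstack([im,cv2.resize(im2[110:220,230:330],(349,384),interpolation=2)])[:,:,::-1][:, 0:800]); np.save('s2.npy',s,allow_pickle=True)
goal(-12,93,64,s)
E
```

```text
at [-12.2  95.1  64.3] shift [ 0.3 -2.1  0.2] turns [array([0., 0., 0.]), array([-180.,   -0.,    0.])] F [ 0.4 -0.1 -0.1] t 2.65
```

View pics/w2.png

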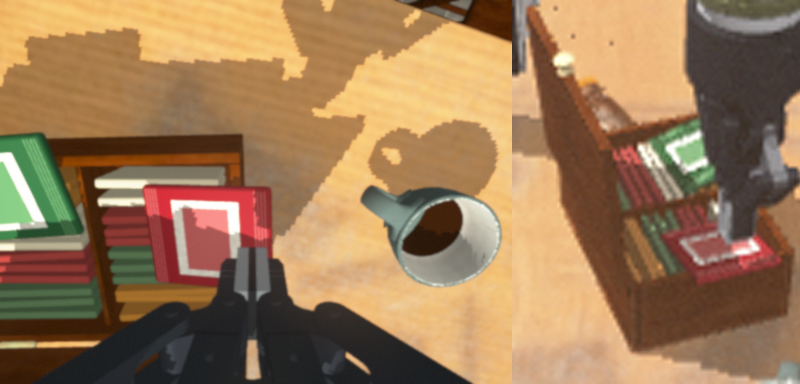

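```bash
python3 - <<'E'
from h import *
s=np.load('s2.npy',allow_pickle=True).item()
for n,u,v,z in [('r_of',271,188,68),('r_of',271,188,72),('r_if',145,186,58),('r_ib',160,278,58),('wallFL',242,136,62)]:
    print(n,w2b(onz('wrist',(u,v),z,s)))
c=viewer.calibration('wrist');T=np.linalg.inv(c['T_tool_cam'])
for p in [(0,0,0),(0,10,11),(0,-10,11),(0,10,-11),(-5,0,0)]:
    q=T@np.array([*p,1]); print(p,c['fx']*q[0]/q[2]+c['cx'],c['fy']*q[1]/q[2]+c['cy'])
im=cv2.imread('pics/w2.png'); cv2.imwrite('pics/w2c.png',cv2.resize(im[170:330,130:290],None,fx=3.7,fy=3.7,interpolation=2))
E
```

```text
r_of [-42.6 105.2  68. ]
r_of [-43.9 105.   72. ]
r_if [-40.7  36.6  58. ]
r_ib [17.6 39.7 58. ]
wallFL [-68.6  90.3  62. ]
(0, 0, 0) 251.54791846234284 237.8312514423542
(0, 10, 11) 269.1607173142326 255.31363001184013
(0, -10, 11) 233.99500939650144 255.34571356129788
(0, 10, -11) 269.7739164374701 219.64517471182964
(-5, 0, 0) 251.53773577569893 241.91382650082068
```

View pics/w2c.png

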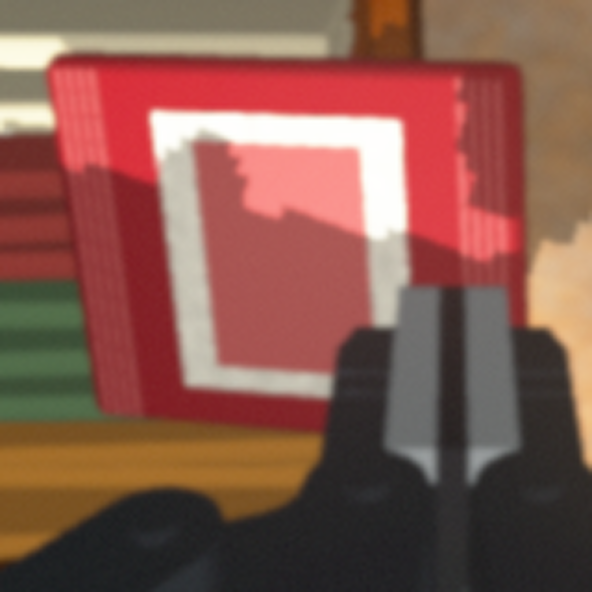

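```bash
python3 - <<'E'
from h import *
s=np.load('s2.npy',allow_pickle=True).item()
c=viewer.calibration('side')
for z in (60,64,70,75,80,85,90):
    p=b2w(-12.2,95.1,z); q=rot(c['attitude']).inv().apply(p-np.array(c['xyz'])); u=c['fx']*q[0]/q[2]+c['cx'];v=c['fy']*q[1]/q[2]+c['cy']
    print(z,u.round(1),v.round(1),'crop',512+(u-230)*3.49,(v-110)*3.49)
E
```

```text
60 292.9 188.8 crop 731.3549345441918 275.1660585991623
64 292.9 187.6 crop 731.6423411920271 270.8107375844283
70 293.1 185.7 crop 732.0768460578041 264.22631030281667
75 293.2 184.1 crop 732.4420823367351 258.6915697080845
80 293.3 182.5 crop 732.8102175980148 253.11289833150983
85 293.4 180.9 crop 733.1812864942159 247.4897710527525
90 293.5 179.3 crop 733.5553242324063 241.82165434872385
```

Call:
{"api": "carry_out", "payload": {
  "deltas": [
    [1, -50, 0, 0, 0, 0, 0],
    [1, -60, -45, -35, 0, 0, 0],
    [1, -60, -90, -75, 0, 0, 0],
    [1, -60, -130, -115, 0, 0, 0],
    [1, -30, -135, -138, 0, 0, 0]
  ]
}}

```text
time_s: 3.38
eef_pos: [376.4, -38.5, 95.2]
ee_rot: [0.701, -0.104, 0.698, 0.102]
force: [0.7, 1.3, -0.9]
grip_width: -0.001
```

Call:
{"api": "carry_out", "payload": {
  "deltas": [
    [1, 40, 0, 0, 0, 0, 0],
    [1, 70, 0, 0, 0, 0, 0],
    [1, 70, 0, 0, 0, 0, 0],
    [1, 72, 0, 0, 0, 0, 0],
    [1, 74, 0, 0, 0, 0, 0]
  ]
}}

```text
time_s: 4.0
eef_pos: [376.8, -36.4, 21.2]
ee_rot: [0.7, -0.104, 0.699, 0.103]
force: [-0.2, 0.4, 0.2]
grip_width: 0.001
```

Call:
{"api": "carry_out", "payload": {
  "deltas": [
    [1, 4, 0, 0, 0, 0, 0],
    [1, 8, 0, 0, 0, 0, 0],
    [1, 12, 0, 0, 0, 0, 0],
    [1, 15, 0, 0, 0, 0, 0],
    [1, 16, 0, 0, 0, 0, 0]
  ]
}}

```text
time_s: 4.62
eef_pos: [376.0, -36.2, 4.1]
ee_rot: [0.699, -0.103, 0.7, 0.104]
force: [0.7, 0.7, 0.7]
grip_width: -0.002
```

```bash
python3 - <<'E'
from h import *
s=ctrl.sense(); im=viewer.capture('wrist'); print(s['eef_pos'],s['force'],s['grip_width'])
im2=viewer.capture('side'); np.save('s3.npy',s,allow_pickle=True)
c=viewer.calibration('side')
q=rot(c['attitude']).inv().apply(s['eef_pos']-np.array(c['xyz'])); u=c['fx']*q[0]/q[2]+c['cx'];v=c['fy']*q[1]/q[2]+c['cy']
print(u,v); u=int(u);v=int(v)
a=cv2.resize(im2[v-45:v+35,u-40:u+40],(384,384),interpolation=2); cv2.circle(a,(192,216),3,(0,255,0),-1)
w=cv2.resize(im[180:308,188:316],(384,384),interpolation=2)
cv2.imwrite('pics/t1.png',np.hstack([w,a])[:,:,::-1])
E
```

```text
[376.01395849 -36.16406696   4.08497745] [0.69999192 0.69628487 0.7312207 ] -0.001922780022208162
320.5947010999288 163.29090988094853
```

View pics/t1.png

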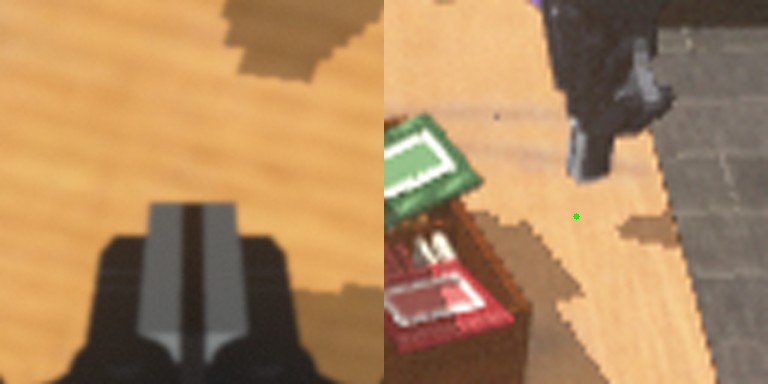

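Call:
{"api": "carry_out", "payload": {
  "deltas": [
    [1, 2, 0, 0, 0, 0, 0],
    [1, 4, 0, 0, 0, 0, 0],
    [1, 6, 0, 0, 0, 0, 0],
    [1, 7, 0, 0, 0, 0, 0],
    [1, 8, 0, 0, 0, 0, 0]
  ]
}}

```text
time_s: 5.35
eef_pos: [376.1, -36.2, -3.8]
ee_rot: [0.699, -0.104, 0.699, 0.104]
force: [0.4, -0.8, -0.6]
grip_width: 0.001
```

Call:
{"api": "carry_out", "payload": {
  "deltas": [
    [1, 2, 0, 0, 0, 0, 0],
    [1, 4, 0, 0, 0, 0, 0],
    [1, 6, 0, 0, 0, 0, 0],
    [1, 8, 0, 0, 0, 0, 0],
    [1, 9, 0, 0, 0, 0, 0]
  ]
}}

```text
time_s: 5.98
eef_pos: [376.0, -36.2, -12.9]
ee_rot: [0.699, -0.104, 0.7, 0.104]
force: [-0.6, -0.6, 0.7]
grip_width: 0.002
```

Call:
{"api": "carry_out", "payload": {
  "deltas": [
    [1, 1, 0, 0, 0, 0, 0],
    [1, 2, 0, 0, 0, 0, 0],
    [1, 2, 0, 0, 0, 0, 0],
    [1, 3, 0, 0, 0, 0, 0],
    [1, 3, 0, 0, 0, 0, 0]
  ]
}}

```text
time_s: 6.6
eef_pos: [376.1, -36.2, -15.8]
ee_rot: [0.699, -0.104, 0.7, 0.104]
force: [-0.3, -0.3, -0.4]
grip_width: 0.002
```

Call:
{"api": "carry_out", "payload": {
  "deltas": [
    [1, 1, 0, 0, 0, 0, 0],
    [1, 2, 0, 0, 0, 0, 0],
    [1, 3, 0, 0, 0, 0, 0],
    [1, 3, 0, 0, 0, 0, 0],
    [1, 3, 0, 0, 0, 0, 0]
  ]
}}

```text
time_s: 7.22
eef_pos: [376.1, -36.2, -18.7]
ee_rot: [0.699, -0.104, 0.699, 0.104]
force: [-0.4, -0.1, 0.2]
grip_width: -0.003
```

Call:
{"api": "carry_out", "payload": {
  "deltas": [
    [1, 1, 0, 0, 0, 0, 0],
    [1, 1.5, 0, 0, 0, 0, 0],
    [1, 2, 0, 0, 0, 0, 0],
    [1, 2, 0, 0, 0, 0, 0],
    [1, 2, 0, 0, 0, 0, 0]
  ]
}}

```text
time_s: 7.85
eef_pos: [376.1, -36.2, -20.7]
ee_rot: [0.699, -0.104, 0.699, 0.104]
force: [0.1, -0.4, 0.9]
grip_width: -0.001
```

Call:
{"api": "carry_out", "payload": {
  "deltas": [
    [1, 1, 0, 0, 0, 0, 0],
    [1, 2, 0, 0, 0, 0, 0],
    [1, 3, 0, 0, 0, 0, 0],
    [1, 3, 0, 0, 0, 0, 0],
    [1, 3, 0, 0, 0, 0, 0]
  ]
}}

```text
time_s: 8.48
eef_pos: [376.1, -36.2, -23.7]
ee_rot: [0.699, -0.104, 0.699, 0.104]
force: [0.6, -1.3, 0.9]
grip_width: 0.0
```

Call:
{"api": "carry_out", "payload": {
  "deltas": [
    [1, 1, 0, 0, 0, 0, 0],
    [1, 2, 0, 0, 0, 0, 0],
    [1, 3, 0, 0, 0, 0, 0],
    [1, 3, 0, 0, 0, 0, 0],
    [1, 3, 0, 0, 0, 0, 0]
  ]
}}

```text
time_s: 9.1
eef_pos: [376.1, -36.2, -26.7]
ee_rot: [0.699, -0.104, 0.699, 0.104]
force: [0.3, 0.6, 0.3]
grip_width: 0.003
```

```bash
python3 - <<'E'
from h import *
s=ctrl.sense(); print(s['eef_pos'],s['force'],s['tau'])
c=viewer.calibration('side')
im2=viewer.capture('side')
p=s['eef_pos'].copy(); p[2]=0
q=rot(c['attitude']).inv().apply(p-np.array(c['xyz'])); u=c['fx']*q[0]/q[2]+c['cx'];v=c['fy']*q[1]/q[2]+c['cy']
print(u,v); u=int(u);v=int(v)
a=cv2.resize(im2[v-45:v+35,u-40:u+40],(560,560),interpolation=2); cv2.circle(a,(280,315),2,(0,255,0),-1)
cv2.imwrite('pics/t2.png',a[:,:,::-1])
E
```

```text
[376.10503092 -36.19915342 -26.69278847] [0.30113239 0.56583047 0.31798276] [-2.59617402e-03 -3.20318627e+01 -1.32865342e+01 -1.94125560e-04
 -4.55971658e-04 -2.27060337e-05]
320.41624738080384 164.41924523210093
```

View pics/t2.png

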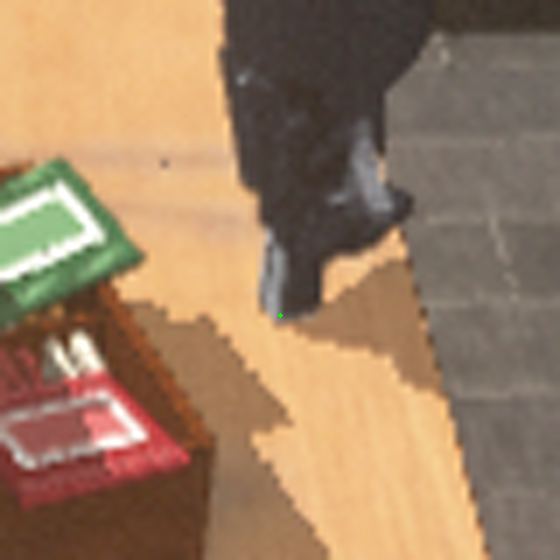

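Call:
{"api": "carry_out", "payload": {
  "deltas": [
    [1, 0.5, 0, 0, 0, 0, 0],
    [1, 1, 0, 0, 0, 0, 0],
    [1, 1.5, 0, 0, 0, 0, 0],
    [1, 1.5, 0, 0, 0, 0, 0],
    [1, 1.5, 0, 0, 0, 0, 0]
  ]
}}

```text
time_s: 9.78
eef_pos: [376.1, -36.2, -28.2]
ee_rot: [0.699, -0.104, 0.699, 0.104]
force: [0.1, 0.2, 0.7]
grip_width: 0.003
```

Call:
{"api": "carry_out", "payload": {
  "deltas": [
    [1, 0.5, 0, 0, 0, 0, 0],
    [1, 1, 0, 0, 0, 0, 0],
    [1, 1.5, 0, 0, 0, 0, 0],
    [1, 1.5, 0, 0, 0, 0, 0],
    [1, 1.5, 0, 0, 0, 0, 0]
  ]
}}

```text
time_s: 10.4
eef_pos: [376.1, -36.2, -29.0]
ee_rot: [0.7, -0.104, 0.699, 0.104]
force: [-5.6, 0.3, 17.7]
grip_width: -0.0
```

Call:
{"api": "carry_out", "payload": {
  "deltas": [
    [1, -35, 0, 0, 0, 0, 0],
    [1, -64, 0, 0, 0, 0, 0],
    [1, -64, 0, 30, 0, 0, 0],
    [1, -64, 0, 50, 0, 0, 0],
    [1, -64, 0, 55, 0, 0, 0]
  ]
}}

```text
time_s: 11.02
eef_pos: [429.2, -20.0, 34.2]
ee_rot: [0.699, -0.104, 0.699, 0.104]
force: [-0.8, -0.2, -1.1]
grip_width: -0.001
```

Call:
{"api": "carry_out", "payload": {
  "deltas": [
    [1, 0, 0, 6, 0, 0, 0],
    [1, 0, 0, 12, 0, 0, 0],
    [1, 0, 0, 18, 0, 0, 0],
    [1, 0, 0, 24, 0, 0, 0],
    [1, 0, 0, 28, 0, 0, 0]
  ]
}}

```text
time_s: 11.65
eef_pos: [455.8, -12.0, 34.3]
ee_rot: [0.699, -0.104, 0.7, 0.104]
force: [-0.5, -0.3, -0.3]
grip_width: -0.002
```

```bash
python3 - <<'E'
from h import *
s=ctrl.sense(); print(w2b(s['eef_pos']),s['force'])
im=viewer.capture('wrist'); im2=viewer.capture('top'); np.save('s4.npy',s,allow_pickle=True)
cv2.imwrite('pics/g1.png',np.hstack([im[80:,:],cv2.resize(im2[155:225,240:340],(434,304),interpolation=2)[:, :288]])[:,:,::-1])
E
```

```text
[-66.9 -39.6  34.3] [-0.45780844 -0.30150007 -0.27235652]
```

View pics/g1.png

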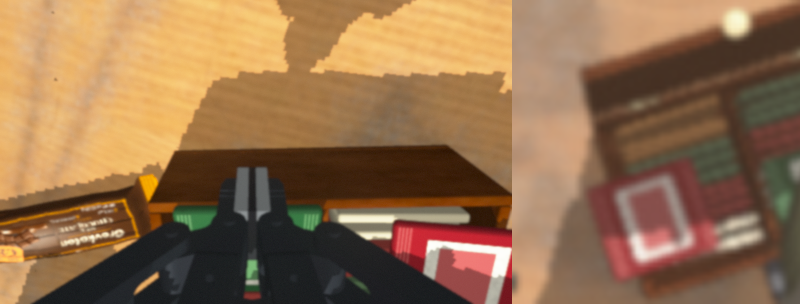

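Call:
{"api": "carry_out", "payload": {
  "deltas": [
    [1, 0, 0, 3, 0, 0, 0],
    [1, 0, 0, 6, 0, 0, 0],
    [1, 0, 0, 9, 0, 0, 0],
    [1, 0, 0, 11, 0, 0, 0],
    [1, 0, 0, 11, 0, 0, 0]
  ]
}}

```text
time_s: 12.38
eef_pos: [466.2, -8.9, 34.3]
ee_rot: [0.7, -0.104, 0.699, 0.104]
force: [-1.0, -0.2, -0.3]
grip_width: 0.003
```

Call:
{"api": "carry_out", "payload": {
  "deltas": [
    [1, -10, 0, -40, 0, 0, 0],
    [1, -60, 0, -70, 0, 0, 0],
    [1, -110, 60, -70, 0, 0, 0],
    [1, -110, 110, -60, 0, 0, 0],
    [1, -110, 165, -20, 0, 0, 0]
  ]
}}

```text
time_s: 13.0
eef_pos: [396.8, 138.7, 145.8]
ee_rot: [0.701, -0.103, 0.698, 0.103]
force: [1.2, -1.3, 0.3]
grip_width: -0.001
```

```bash
python3 - <<'E'
from h import *
s=ctrl.sense()
im=viewer.capture('wrist'); np.save('s5.npy',s,allow_pickle=True)
cv2.imwrite('pics/g2.png',im[:,:,::-1]); goal(-12,137,35.5,s)
h=cv2.cvtColor(im,cv2.COLOR_RGB2HSV)
E
```

```text
at [-79.8 121.7 145.8] shift [110.5  15.4  67.5] turns [array([-0. ,  0.2,  0.1]), array([ 1.8e+02,  1.0e-01, -3.0e-01])] F [ 1.2 -1.3  0.3] t 13.0
```

View pics/g2.png

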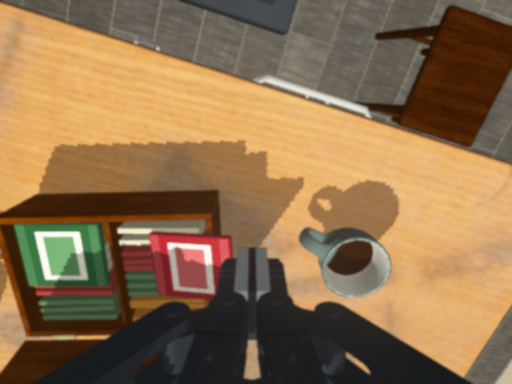

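Call:
{"api": "carry_out", "payload": {
  "deltas": [
    [1, 0, 12, 30, 0, 0, 0],
    [1, 20, 12, 64, 0, 0, 0],
    [1, 70, 12, 64, 0, 0, 0],
    [1, 110, 12, 64, 0, 0, 0],
    [1, 110, 12, 64, 0, 0, 0]
  ]
}}

```text
time_s: 13.68
eef_pos: [453.1, 166.8, 32.4]
ee_rot: [0.698, -0.103, 0.701, 0.104]
force: [0.6, -0.4, 1.6]
grip_width: -0.0
```

Call:
{"api": "carry_out", "payload": {
  "deltas": [
    [1, 0, -6, 0, 0, 0, 0],
    [1, 0, -12, 0, 0, 0, 0],
    [1, 0, -18, 0, 0, 0, 0],
    [1, 0, -24, 0, 0, 0, 0],
    [1, 0, -30, 0, 0, 0, 0]
  ]
}}

```text
time_s: 14.3
eef_pos: [463.7, 137.9, 34.5]
ee_rot: [0.7, -0.104, 0.699, 0.103]
force: [0.3, -0.1, -0.2]
grip_width: -0.003
```

Call:
{"api": "carry_out", "payload": {
  "deltas": [
    [1, 0, -5, 0, 0, 0, 0],
    [1, 0, -9, 0, 0, 0, 0],
    [1, 0, -13, 0, 0, 0, 0],
    [1, 0, -16, 0, 0, 0, 0],
    [1, 0, -16, 0, 0, 0, 0]
  ]
}}

```text
time_s: 14.92
eef_pos: [468.2, 122.9, 34.3]
ee_rot: [0.699, -0.103, 0.699, 0.103]
force: [0.9, 0.2, -0.5]
grip_width: -0.003
```

```bash
cat > m.py <<'E'
from h import *
import sys
def meas(cams,z=58):
    s=ctrl.sense(); print(w2b(s['eef_pos']),s['force'].round(1),round(s['time_s'],2))
    for cam in cams:
        im=viewer.capture(cam); cv2.imwrite(f'pics/m_{cam}_{s["time_s"]:.2f}.png',im[:,:,::-1]); h=cv2.cvtColor(im,cv2.COLOR_RGB2HSV)
        for n,m in {'red':cv2.inRange(h,(165,100,60),(180,255,255)),'green':cv2.inRange(h,(55,110,60),(90,255,255))}.items():
            m=cv2.morphologyEx(m,cv2.MORPH_OPEN,np.ones((3,3)))
            c=cv2.findContours(m,0,2)[0]
            P=[]
            for k in c:
                if cv2.contourArea(k)<25: continue
                p=np.array([w2b(onz(cam,tuple(q[0]),z,s)) for q in k.astype(float)])
                if abs(p[:,:2]).max()<135: print(cam,n,'area',cv2.contourArea(k),'x',p[:,0].min(),p[:,0].max(),'y',p[:,1].min(),p[:,1].max())
meas(sys.argv[1:])
E
python3 m.py top side wrist
```

```text
[-16.   86.   34.3] [ 0.9  0.2 -0.5] 14.93
wrist red area 34.0 x 11.4 13.9 y 53.5 60.8
wrist red area 40.0 x -34.4 -23.9 y 80.4 81.5
wrist red area 49.0 x -44.1 -35.4 y 77.9 81.6
wrist red area 3883.0 x -44.6 17.0 y 13.3 73.3
wrist green area 2803.5 x -50.5 9.6 y -44.0 -4.4
```

Call:
{"api": "carry_out", "payload": {
  "deltas": [
    [1, -2, 20, 0, 0, 0, 0],
    [1, -40, 40, 0, 0, 0, 0],
    [1, -100, 54, 0, 0, 0, 0],
    [1, -145, 54, 0, 0, 0, 0],
    [1, -145, 54, 0, 0, 0, 0]
  ]
}}

```text
time_s: 15.7
eef_pos: [453.9, 175.3, 182.4]
ee_rot: [0.702, -0.104, 0.697, 0.104]
force: [0.7, -0.8, -1.7]
grip_width: -0.001
```

```bash
python3 m.py top side wrist; python3 - <<'E'
import cv2,numpy as np,glob
w=cv2.imread(sorted(glob.glob('pics/m_wrist*'))[-1]); t=cv2.imread(sorted(glob.glob('pics/m_top*'))[-1]); s=cv2.imread(sorted(glob.glob('pics/m_side*'))[-1])
a=cv2.resize(w[60:300,0:280],(450,386),interpolation=2)
b=cv2.resize(s[115:215,235:335],(345,345),interpolation=2)
cv2.imwrite('pics/v12.png',np.hstack([a,np.vstack([b,np.zeros((41,345,3),np.uint8)])]))
E
```

```text
[-14.6 140.3 182.4] [ 0.7 -0.8 -1.7] 15.7
wrist red area 3758.5 x -39.9 19.8 y 13.2 73.0
wrist green area 150.0 x -46.1 11.8 y -11.0 -7.1
wrist green area 3786.0 x -46.1 12.8 y -72.7 -16.7
```

View pics/v12.png

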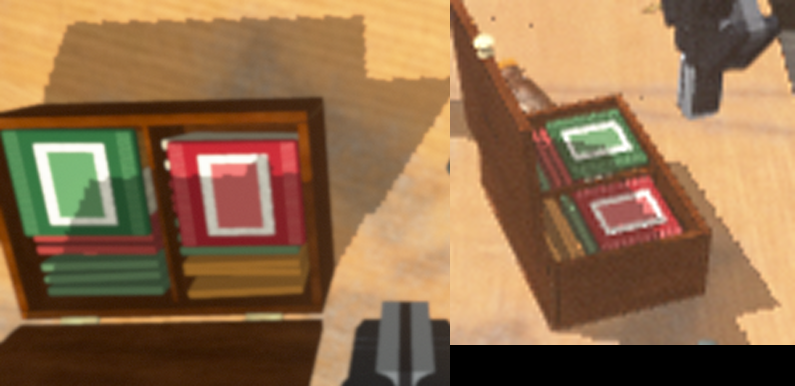

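The last picture shows both packets flat in the box, one on each side of the divider: green at (75,180), red at (235,190). Next I'll go round the left end to the back of the lid.

Call:
{"api": "carry_out", "payload": {
  "deltas": [
    [1, -5, 5, 40, 0, 0, 0],
    [1, -10, 5, 85, 0, 0, 0],
    [1, -10, -20, 130, 0, 0, 0],
    [1, -10, -60, 142, 0, 0, 0],
    [1, -10, -80, 142, 0, 0, 0]
  ]
}}

```text
time_s: 16.48
eef_pos: [611.9, 137.7, 186.9]
ee_rot: [0.698, -0.103, 0.701, 0.103]
force: [0.0, 0.1, 0.2]
grip_width: 0.001
```

```bash
python3 -c "
from h import *
goal(125,60,136)"
```

```text
at [125.8  58.6 186.9] shift [50.9  1.3 -0.6] turns [array([-0. , -0.2, -0. ]), array([ 1.8e+02, -1.0e-01,  3.0e-01])] F [0.  0.1 0.2] t 16.48
```

Call:
{"api": "carry_out", "payload": {
  "deltas": [
    [1, 25, 0, 0, 0, 0, 0],
    [1, 51, 0, 0, 0, 0, 0],
    [1, 51, 0, -6, 0, 0, 0],
    [1, 51, 0, -14, 0, 0, 0],
    [1, 51, 0, -22, 0, 0, 0]
  ]
}}

```text
time_s: 17.1
eef_pos: [590.2, 132.9, 139.5]
ee_rot: [0.7, -0.104, 0.699, 0.104]
force: [0.1, 0.4, 0.1]
grip_width: 0.003
```

Call:
{"api": "carry_out", "payload": {
  "deltas": [
    [1, 0, 0, -8, 0, 0, 0],
    [1, 0, 0, -16, 0, 0, 0],
    [1, 0, 0, -24, 0, 0, 0],
    [1, 0, 0, -32, 0, 0, 0],
    [1, 0, 0, -40, 0, 0, 0]
  ]
}}

```text
time_s: 17.73
eef_pos: [551.7, 121.2, 138.2]
ee_rot: [0.699, -0.104, 0.699, 0.104]
force: [0.8, -1.0, -0.6]
grip_width: -0.004
```

```bash
python3 - <<'E'
from h import *
goal(0,60,116)
im=viewer.capture('top'); im2=viewer.capture('side')
for n,i in(('top',im),('side',im2)):
    h=cv2.cvtColor(i,cv2.COLOR_RGB2HSV); m=cv2.inRange(h,(18,20,190),(36,140,255)); m[:130]=0 if n=='top' else m[:130]
    for k in cv2.findContours(m,0,2)[0]:
        if cv2.contourArea(k)>8:
            (u,v),r=cv2.minEnclosingCircle(k)
            if r<9 and 230<u<340: print(n,u,v,r,[w2b(onz(n,(u,v),z)) for z in(190,150)])
E
```

```text
at [ 63.4  60.2 138.2] shift [ 22.3  -0.2 -63.4] turns [array([ 0., -0.,  0.]), array([-180.,   -0.,   -0.])] F [ 0.8 -1.  -0.6] t 17.73
side 324.0 327.5 2.6926822662353516 [array([102.6, 492. , 190. ]), array([ 90. , 474.5, 150. ])]
side 299.8103332519531 109.10689544677734 8.405722618103027 [array([-74.8, -39.6, 190. ]), array([-103.2, -104.5,  150. ])]
```

Call:
{"api": "carry_out", "payload": {
  "deltas": [
    [1, 0, 0, -8, 0, 0, 0],
    [1, 0, 0, -16, 0, 0, 0],
    [1, 5, 0, -24, 0, 0, 0],
    [1, 11, 0, -33, 0, 0, 0],
    [1, 17, 0, -42, 0, 0, 0]
  ]
}}

```text
time_s: 18.45
eef_pos: [511.3, 109.0, 120.7]
ee_rot: [0.699, -0.104, 0.7, 0.104]
force: [-0.2, 0.4, 0.1]
grip_width: 0.001
```

Call:
{"api": "carry_out", "payload": {
  "deltas": [
    [1, 2, 0, -8, 0, 0, 0],
    [1, 4, 0, -16, 0, 0, 0],
    [1, 5, 0, -22, 0, 0, 0],
    [1, 5, 0, -22, 0, 0, 0],
    [1, 5, 0, -22, 0, 0, 0]
  ]
}}

```text
time_s: 19.08
eef_pos: [491.2, 102.8, 116.4]
ee_rot: [0.7, -0.104, 0.699, 0.104]
force: [-0.2, 0.9, 0.2]
grip_width: -0.003
```

```bash
python3 - <<'E'
from h import *
goal(-30,0,100)
for n in('top','side'): cv2.imwrite(f'pics/l_{n}.png',viewer.capture(n)[:,:,::-1])
i=cv2.imread('pics/l_side.png')[:,:,::-1]
# packets visible still?
h=cv2.cvtColor(i,cv2.COLOR_RGB2HSV)[110:220,230:330]
print('red',(cv2.inRange(h,(165,100,60),(180,255,255))>0).sum(),'green',(cv2.inRange(h,(55,110,60),(90,255,255))>0).sum())
h=cv2.cvtColor(cv2.imread('pics/side0.png'),cv2.COLOR_BGR2HSV)[110:220,230:330]
print('before red',(cv2.inRange(h,(165,100,60),(180,255,255))>0).sum(),'green',(cv2.inRange(h,(55,110,60),(90,255,255))>0).sum())
a=cv2.imread('pics/side0.png'); g=a[int(100+113/4),int(200+180/4)]; print('knob bgr',g)
E
```

```text
at [  0.2  60.1 116.4] shift [ 16.4 -60.1 -30.3] turns [array([0., 0., 0.]), array([-180.,   -0.,    0.])] F [-0.2  0.9  0.2] t 19.07
red 0 green 0
before red 1 green 0
knob bgr [167 221 238]
```

Call:
{"api": "carry_out", "payload": {
  "deltas": [
    [1, -40, 0, 0, 0, 0, 0],
    [1, -80, 30, 0, 0, 0, 0],
    [1, -80, 80, 0, 0, 0, 0],
    [1, -80, 120, 0, 0, 0, 0],
    [1, -80, 120, 0, 0, 0, 0]
  ]
}}

```text
time_s: 19.8
eef_pos: [455.5, 219.6, 196.3]
ee_rot: [0.699, -0.105, 0.699, 0.105]
force: [-0.6, -0.5, 0.1]
grip_width: 0.002
```

```bash
cat > k.py <<'E'
from h import *
goal(-35,0,60)
for n in('top','side'):
    i=viewer.capture(n); cv2.imwrite(f'pics/k_{n}_{ctrl.sense()["time_s"]:.1f}.png',i[:,:,::-1])
    m=(np.abs(i.astype(int)-[238,221,167]).max(2)<40).astype(np.uint8)
    c=viewer.calibration(n)
    for k in cv2.findContours(m,0,2)[0]:
        (u,v),r=cv2.minEnclosingCircle(k)
        p=w2b(onz(n,(u,v),67))
        if cv2.contourArea(k)>3 and abs(p[1])<40 and abs(p[0])<150: print(n,'knob?',round(u,1),round(v,1),round(r,1),p)
    # lid outline: dark wood mask in neighbourhood
    h=cv2.cvtColor(i,cv2.COLOR_RGB2HSV)
    q=rot(c['attitude']).inv().apply(b2w(3,0,67)-np.array(c['xyz'])); u0,v0=int(c['fx']*q[0]/q[2]+c['cx']),int(c['fy']*q[1]/q[2]+c['cy'])
    print(n,'centre px',u0,v0,'hsv',np.median(h[v0-8:v0+8,u0-8:u0+8].reshape(-1,3),0),'std',i[v0-8:v0+8,u0-8:u0+8].std((0,1)).round(1))
    w=((h[...,2]<120)&((h[...,0]<14)|(h[...,0]>172))).astype(np.uint8); w=cv2.morphologyEx(w,cv2.MORPH_OPEN,np.ones((3,3)))
    _,lab=cv2.connectedComponents(w); L=lab[v0,u0]
    if L:
        k=np.argwhere(lab==L)[:,::-1].astype(np.int32); bx=cv2.boxPoints(cv2.minAreaRect(k)); print([list(w2b(onz(n,tuple(map(float,b)),71))[:2]) for b in bx])
E
python3 k.py
```

```text
at [ -0.3 182.2 196.3] shift [ 136.3 -182.1  -35.5] turns [array([ 0.2,  0. , -0. ]), array([-179.8,    0. ,    0. ])] F [-0.6 -0.5  0.1] t 19.8
top centre px 295 192 hsv [ 10. 158. 114.] std [7.3 4.1 2.5]
[[np.float64(34.6), np.float64(110.9)], [np.float64(59.3), np.float64(-59.7)], [np.float64(-28.4), np.float64(-71.1)], [np.float64(-52.4), np.float64(98.4)]]
side centre px 274 164 hsv [ 11.  174.  141.5] std [11.1  6.   3.5]
```

Call:
{"api": "carry_out", "payload": {
  "deltas": [
    [1, 20, -50, -10, 0, 0, 0],
    [1, 40, -100, -20, 0, 0, 0],
    [1, 70, -150, -30, 0, 0, 0],
    [1, 120, -170, -35, 0, 0, 0],
    [1, 145, -172, -35, 0, 0, 0]
  ]
}}

```text
time_s: 20.52
eef_pos: [471.8, 40.4, 49.2]
ee_rot: [0.699, -0.102, 0.701, 0.102]
force: [-0.8, 0.1, -0.2]
grip_width: 0.0
```

Call:
{"api": "carry_out", "payload": {
  "deltas": [
    [1, 3, 0, 0, 0, 0, 0],
    [1, 6, 0, 0, 0, 0, 0],
    [1, 8, 0, 0, 0, 0, 0],
    [1, 9, 0, 0, 0, 0, 0],
    [1, 9.5, 0, 0, 0, 0, 0]
  ]
}}

```text
time_s: 21.15
eef_pos: [472.7, 43.0, 42.1]
ee_rot: [0.7, -0.104, 0.699, 0.104]
force: [-0.5, -0.9, -0.5]
grip_width: -0.001
```

Call:
{"api": "carry_out", "payload": {
  "deltas": [
    [1, 0.5, 0, 0, 0, 0, 0],
    [1, 0.8, 0, 0, 0, 0, 0],
    [1, 1.2, 0, 0, 0, 0, 0],
    [1, 1.4, 0, 0, 0, 0, 0],
    [1, 1.4, 0, 0, 0, 0, 0]
  ]
}}

```text
time_s: 21.78
eef_pos: [472.7, 42.9, 41.5]
ee_rot: [0.7, -0.104, 0.699, 0.104]
force: [-4.9, 0.8, 13.5]
grip_width: -0.0
```

Call:
{"api": "carry_out", "payload": {
  "deltas": [
    [1, -30, 0, 0, 0, 0, 0],
    [1, -80, 0, 0, 0, 0, 0],
    [1, -130, 50, -30, 0, 0, 0],
    [1, -150, 110, -60, 0, 0, 0],
    [1, -150, 170, -90, 0, 0, 0]
  ]
}}

```text
time_s: 22.4
eef_pos: [353.2, 163.0, 189.7]
ee_rot: [0.701, -0.103, 0.698, 0.103]
force: [0.6, 1.0, -0.9]
grip_width: 0.001
```

Call:
{"api": "carry_out", "payload": {
  "deltas": [
    [1, 0, 60, 0, 0, 0, 0],
    [1, 0, 60, 0, 0, 0, 0],
    [1, 0, 60, 0, 0, 0, 0],
    [1, 0, 60, 0, 0, 0, 0],
    [1, 0, 60, 0, 0, 0, 0]
  ]
}}

```text
time_s: 23.02
eef_pos: [337.0, 218.6, 188.3]
ee_rot: [0.7, -0.103, 0.7, 0.103]
force: [-0.4, 0.5, -0.1]
grip_width: 0.003
```

```bash
python3 k.py; python3 - <<'E'
import cv2,glob,numpy as np
a=cv2.imread('pics/top0.png').astype(int); b=cv2.imread(sorted(glob.glob('pics/k_top*'))[-1]).astype(int)
for n,(u0,v0,u1,v1) in {'cup':(205,200,240,232),'bar':(334,160,375,196),'jar':(342,118,375,150)}.items():
    d=np.abs(a-b)[v0:v1,u0:u1].max(2); print(n,'changed px',(d>40).sum(),'of',d.size)
h=cv2.cvtColor(b.astype(np.uint8),cv2.COLOR_BGR2HSV)[150:225,250:332]
print('vivid green px',cv2.inRange(h,(45,90,60),(90,255,255)).sum()//255)
cv2.imwrite('pics/fin.png',cv2.resize(b[140:230,205:385].astype(np.uint8),None,fx=4.4,fy=4.4))
E
```

```text
at [-114.   215.5  188.3] shift [ 128.3 -215.4   79.3] turns [array([-0.1, -0. ,  0. ]), array([179.9,   0. ,   0. ])] F [-0.4  0.5 -0.1] t 23.02
top centre px 295 192 hsv [ 10. 159. 113.] std [7.4 4.1 2.5]
[[np.float64(34.4), np.float64(116.8)], [np.float64(61.7), np.float64(-55.5)], [np.float64(-26.1), np.float64(-68.3)], [np.float64(-52.6), np.float64(103.1)]]
side centre px 274 164 hsv [ 11. 174. 139.] std [10.3  5.7  3.6]
cup changed px 0 of 1120
bar changed px 0 of 1476
jar changed px 0 of 1056
vivid green px 0
```

```bash
python3 - <<'E'
import cv2,glob
from rig import order
a=cv2.imread('pics/side0.png',0); b=cv2.imread(sorted(glob.glob('pics/k_side*'))[-1],0)
t=a[192:214,256:312]; r=cv2.matchTemplate(b[182:224,246:322],t,cv2.TM_CCOEFF_NORMED); print('box shift px',[x-10 for x in cv2.minMaxLoc(r)[3]],r.max())
order.finish_job()
E
```

```text
box shift px [0, 0] 0.96050805
the job is handed in; nothing more can be done
```

I pushed both packets in over the rim and shut the lid from behind. The job was handed in at about 23 s, with the arm clear of everything.

- **Packets:** the last wrist and side pictures before closing showed both lying flat and side by side, one on each side of the divider.
- **Lid:** I pushed it over from behind and it sank shut. A light press on top met firm contact at about 71 mm, the height of the shut lid, with 13.5 N. Plain wood now shows over the middle of the box in the top and side views.
- **Box and bystanders:** matching the box's left end wall in the side view gave a shift of 0 px. The cup, biscuit bar and jar areas of the top view had no changed pixels.

**Checks that failed or disagreed:**
- **Fingertip height:** the fingertips end about 29 mm short of the stated TCP. My first push on the red packet therefore passed over it without touching. I found the offset by touching the worktop and corrected for it.
- **Lid knob:** the colour check for the knob found nothing once the lid was shut, so lid closure rests on the press contact and the wood seen over the middle.
- **Box outline:** the final outline fit in the top view was too noisy to use.
- **Final picture:** I could not view one because the 12-picture limit was reached.

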